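# Isolate, load and clamp a resin cast in the drilling jig

## Robot

A 7-joint arm with a two-finger parallel gripper is mounted at the origin on the work surface. World frame = base frame: x ahead of the robot, y to its left, z up, the work surface at z = 0. Lengths are in mm, angles in rad, forces in N, time in s.
With the tool pointing down it reaches from about 425 to 825 mm from the base axis. Payload 3.6 kg.
Tool frame: the origin (TCP) lies on the centre line of the jaws, within the pads' length; the fingertips stand 8 mm ahead of it and the grasp point (between the pads) lies 11 mm behind it; z points along the fingers, y is the direction in which the jaws open and shut (so a half turn about z gives the same grasp; the last joint's range is limited). The gripper opens to 93 mm and grips with 3 to 60 N. Pads are 15 mm wide; open, the fingers measure 128 mm over their backs; the gripper's body (75 mm by 188 mm) begins 65 mm behind the grasp point.
Start: joints at [1.315, 0.615, -0.013, 1.423, 0.008, 1.103, -0.04], TCP at [148.073, -632.88, 226.64] pointing down, gripper open.
Joint ranges: [-3.12, 3.12], [-0.3, 2.06], [-1.34, 1.32], [0.26, 2.42], [-1.36, 4.5], [0.01, 1.98], [-2.84, 2.84]. Speed limits (rad/s): [2.79, 2.79, 3.14, 3.14, 3.14, 3.14, 3.14].

## Interface

Orientations are given as [roll, pitch, yaw] about the fixed x, y, z axes, in that order (R = Rz(yaw) Ry(pitch) Rx(roll)).
In Python, from bench import env gives the robot as it stands. The module is installed in compiled form; this text tells all that it offers.
- The arm moves only by the tool arm_command, never from a script. Its argument "targets" is a list of rows, each a list of 5 numbers: the shift along the tool's x, y, z in mm, then the turn about the tool's z in degrees, then the finger opening in mm, from 0 to 93. A call has 1 to 10 rows; each row is the pose to reach, as a shift and turn from the pose commanded when the call began, along the tool's axes at that moment; what a row does not reach only later rows make up. A row lasts 1/8 s, in which the tool goes at most 62.5 mm and 10.7 degrees, less where a joint would pass 70% of its speed; a pose out of reach is approached as far as the arm can. A call with a gripper value outside its range is refused whole. The fingers move at their own pace and stop on an object; the grip force is fixed at half the most. Time passes only in rows, so rows that repeat a pose let the fingers close. It gives the time, the measured TCP pose, the force and the opening at its end, in the units of the state.
- env.read_state(): the state, without advancing time (a new reading comes with each control period).
- env.snapshot(name): name is "scene" or "side" or "wrist"; returns the picture (384x512x3 uint8, red, green, blue); there is no depth.
- env.camera_info(name): a dict with "vfov" (degrees; the focal length in pixels is half the picture's height over the tangent of half this angle, whatever the lens; pixels are square), "cx", "cy" (the principal point, pixels), "dist" ([k1, k2, p1, p2, k3] as OpenCV has them; the pictures are not rectified), "T" (4x4, takes a point from camera to world coordinates); the wrist camera has in their place "T_tool_cam" (4x4, takes a point from camera to tool coordinates, whose origin is the TCP and whose axes are the flange's). Camera axes: x right, y down, z forward; pixel columns grow to the right and rows downward; lengths in mm; the calibration is good to about 2 mm. A picture is of the moment at which its call begins: read the wrist's pose just before it. camera_info takes no time and is no camera call.
- env.job_done(): hands the job in, once; it reports no verdict.
The state is a dict: "time": time; "q": joint angles; "qd": joint speeds; "effort": joint torques, N m; "tool_pos": TCP position; "orientation": TCP orientation; "wrist_force": force on the tool from outside, world axes, zero at the start; "torque": the same for the moment, N m; "finger_gap": opening from 0.0 (shut) to 1.0 (fully open).
Only numpy, scipy, OpenCV 4.12 (cv2) and the standard library are available. Lean on these libraries where they do the work, as an engineer would, in place of code of your own. Each camera call takes 0.05 s, during which the arm holds its last target. There are 200 camera calls.

## Task

Switch the drilling jig's isolator off, then take the block-shaped cast with the eye holes out of the drying rack, stand it fully down in the nest of the jig and push the toggle clamp's handle down over centre so that its pad holds the cast. Only once the cast is clamped, switch the isolator back on. The rack's dividers and the nest's cheeks cover different sides of the cast, so set it down on the bench mat on the way and take it again by its other two faces; never let it drop, and leave everything else on the bench where it is.

Things in the scene. Friction and masses are not known exactly. Their poses are not given: they have to be found in the camera images.
- isolator (a joint): isolator lever, rad. 0 = on (as at the start): leans 0.65 from vertical towards the box's +x end, the end with the round glass lens (20 mm) and cable gland. 1.30 = off: leans 0.65 towards the box's -x end. Upright at 0.65. An over-centre mechanism (0.4 N m at either end, about 6 N at the crossbar) holds it at both ends and throws it over once past the middle.
- isolator_box: grey isolator box fixed to the bench, 130 (x) x 84 (y) x 60 mm high; origin at the centre of its underside, z up. Off is towards its -x, on towards its +x. The lever's hinge axis is parallel to its y.
- isolator_hinge (a point): point on the lever's hinge axis, 70 mm above the bench, over the middle of the box
- isolator_grip (a point): centre of the lever's crossbar: black, 20 mm thick, 56 mm long along the box's y, 68 mm from the hinge axis. Below it the lever is a flat steel bar 12 mm thick and 20 mm wide.
- rack: plywood drying rack fixed to the bench, 60 (x) x 218 (y) mm, floor 8 mm thick. Three bays at y = -70, 0, +70 mm, 62 mm wide between 8 mm dividers, 52 mm deep in x, that reach 76 mm above the bench and so cover the y faces of the cast. The x sides are open above lips reaching 14 mm above the bench. Origin: centre of its underside.
- cast: the cast to load: cream resin block, 44 (x) x 56 (y) x 70 mm high, 0.14 to 0.28 kg, edges rounded 4 mm, two small dark eye holes in each x face. Origin at the centre of its underside, z up. It starts upright in one of the three bays, its axes along the rack's within a few degrees. The nest takes it either way round (half a turn apart).
- round_cast: bystander: round cream bust, 46 mm across, 70 mm high, in another bay; origin at the centre of its underside
- low_cast: bystander: low cream block, 44 x 44 x 34 mm, in another bay; origin at the centre of its underside
- mat: black rubber mat fixed on the bench, 115 x 115 x 4 mm, free of clutter: the place to put the cast down and take it again; origin at the centre of its underside
- jig: steel drilling jig fixed to the bench, plate 12 mm thick, 78 mm wide in y; origin under the centre of the nest. Along its x: the drill unit (grey motor, x = -130 to -34 mm, 70 mm high), the nest (x = 0), the toggle clamp. When open, the clamp's raised arm fills x = 60 to 110 mm up to 200 mm above the bench, its handle reaches 180 mm; its side plates fill x = 85 to 135 mm up to 104 mm.
- nest (a point): centre of the nest's floor, 12 mm above the bench, axes of the jig: the cast's underside comes here, its x along the jig's x. Two aluminium cheeks at x = +-30 mm, 10 mm thick (50 mm between), 56 mm wide, up to 80 mm above the bench, cover the cast's x faces; lips at y = +-34 mm, 6 mm thick (62 mm between), reach 20 mm above the bench; above them the y sides are open.
- clamp_handle (a joint): toggle clamp handle, rad. 0 = open (as at the start): it rises 0.95 rad above level, leaning towards the jig's +x; 0.90 = fully down, 0.05 rad above level, pointing to the jig's +x. It swings the clamp arm down. An over-centre mechanism with its middle at 0.55 (about 1.1 N m at either end, so up to 14 N at the grip) holds it open before and pulls it down after.
- clamp_hinge (a point): point on the hinge axis (parallel to the jig's y) of the clamp handle, 75 mm above the bench, at x = 122 mm of the jig
- clamp_grip (a point): centre of the handle's black grip: 66 mm long along the handle, 22 mm wide along the jig's y, 18 mm thick, 92 mm from the hinge
- clamp_pad: round rubber pad, 18 mm across, on a spring plunger at the end of the clamp arm; with the clamp closed it presses on the middle of the top of the cast with about 7 N. Origin at the centre of its underside.
- tub: bystander: white jar, 66 mm across, 70 mm high; origin at the centre of its underside
- brush: bystander: brush lying flat along its x
- sanding_block: bystander: cork sanding block, 100 x 55 x 24 mm
- screwdriver: bystander: screwdriver lying along its x
- mallet: bystander: hammer lying along its x
Mind the look-alikes: they are no part of the job. Leave any purple, turquoise or yellow look-alike of the cast alone.

How it is judged:
By the outcome, as a careful person would: the job done as asked, in the order asked, and still so for the second after the job is handed in, with the robot touching nothing.
It also fails if it takes over 72 s, if anything falls off the work surface, if the arm or the gripper's body presses on something with over 40 N, if the wrist force passes 120 N, or if a joint passes its speed limit or range.

## Working session

There is one attempt and no reset: what is moved stays moved. The work goes in short steps, Python scripts to look and compute and a tool call to move; the robot and the scene stay as the last step left them, time stands still between calls to the robot, and variables do not carry over. Pictures are saved under pics/ and viewed, about 8 in all and at most 12, crops included, and the job is handed in when it is done.

Besides the shell and the picture viewer there is one more tool, called after ">>>" as name([rows], argument=value, ...), one row to a line, values as JSON. arm_command: Moves the arm, as the interface text tells. Its arguments: {"type":"object","properties":{"targets":{"type":"array","items":{"type":"array","items":{"type":"number"}}}},"required":["targets"]}

```bash
mkdir -p pics
cat > h.py <<'E'
import numpy as np, cv2
from scipy.spatial.transform import Rotation as R
from bench import env
def snap(n,f):
    im=env.snapshot(n); cv2.imwrite('pics/'+f,im[:,:,::-1]); return im
def cam(n,st=None):
    i=env.camera_info(n); f=192/np.tan(np.radians(i['vfov'])/2)
    K=np.array([[f,0,i['cx']],[0,f,i['cy']],[0,0,1]])
    if 'T' in i: T=np.array(i['T'])
    else:
        st=st or env.read_state(); T=np.eye(4); T[:3,:3]=R.from_euler('xyz',st['orientation']).as_matrix(); T[:3,3]=st['tool_pos']; T=T@np.array(i['T_tool_cam'])
    return K,np.array(i['dist'],float),T
def ray(c,uv,z):
    K,d,T=c
    p=cv2.undistortPoints(np.array(uv,float).reshape(-1,1,2),K,d).reshape(-1,2)
    D=np.c_[p,np.ones(len(p))]@T[:3,:3].T; o=T[:3,3]
    return o+D*((z-o[2])/D[:,2])[:,None]
def proj(c,P):
    K,d,T=c; Ti=np.linalg.inv(T)
    return cv2.projectPoints(np.array(P,float).reshape(-1,1,3),cv2.Rodrigues(Ti[:3,:3])[0],Ti[:3,3],K,d)[0].reshape(-1,2)
E
python3 - <<'E'
from h import *
s=env.read_state();print(s)
a=snap('scene','a.png');b=snap('side','b.png');c=snap('wrist','c.png')
cv2.imwrite('pics/abc.png',cv2.resize(np.hstack([a,b])[:,:,::-1],(800,300)))
for n in('scene','side','wrist'):
    K,d,T=cam(n,s);print(n,K[0,0],K[:2,2],d,T.round(3).tolist())
E
```

```text
{'time': 0.0, 'q': array([ 1.31451767,  0.61590175, -0.01262967,  1.42485898,  0.00812427,
        1.10340077, -0.04044091]), 'qd': array([ 9.42956828e-04, -2.80017515e-05, -5.07227772e-04, -4.72756455e-04,
        1.08986386e-04,  2.44325742e-05, -1.01893954e-03]), 'effort': array([-4.19622438e-04, -4.58948636e+01,  2.09212890e-01, -1.65745085e+01,
       -6.09508459e-02,  2.05288577e-02,  2.22978515e-04]), 'tool_pos': array([ 147.8828487 , -632.17668003,  225.50568628]), 'orientation': array([-3.13907488e+00,  4.95112836e-05,  2.29825860e-01]), 'wrist_force': array([-0.04682496,  0.50343095,  0.60306068]), 'torque': array([ 0.01966556, -0.01113507, -0.03725957]), 'finger_gap': 0.9981137010886253}
scene 356.32666960423205 [259.89032988 195.43613076] [-0.08471143  0.          0.          0.          0.        ] [[0.757, 0.471, -0.452, 1017.085], [0.653, -0.564, 0.505, -513.117], [-0.017, -0.678, -0.735, 915.166], [0.0, 0.0, 0.0, 1.0]]
side 481.8677032649657 [262.00125059 185.70005225] [-0.19733239  0.          0.          0.          0.        ] [[-0.785, -0.331, 0.523, -143.056], [-0.619, 0.422, -0.662, 902.85], [-0.001, -0.844, -0.537, 854.026], [0.0, 0.0, 0.0, 1.0]]
wrist 321.8793296331214 [257.89574927 187.11288949] [-0.05453202  0.          0.          0.          0.        ] [[0.229, -0.934, -0.276, 224.015], [-0.974, -0.22, -0.062, -614.982], [-0.003, 0.283, -0.959, 383.362], [0.0, 0.0, 0.0, 1.0]]
```

View pics/a.png

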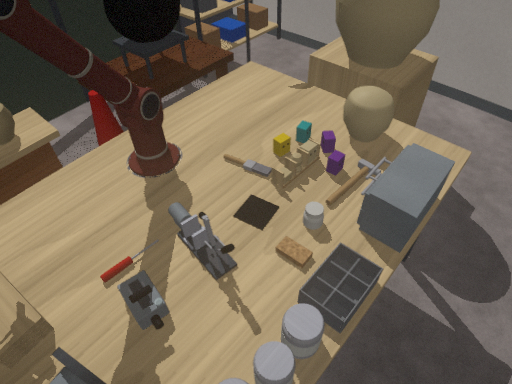

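View pics/b.png

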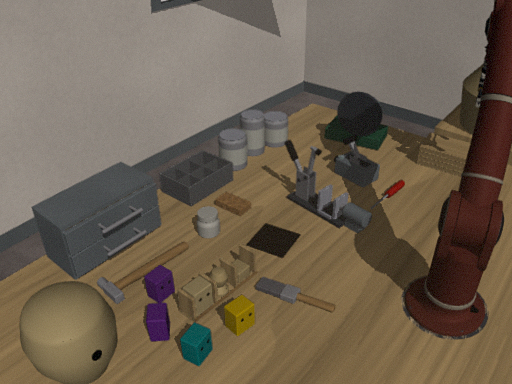

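The scene view shows the isolator at about (143,298), jig (205,240), mat (257,211) and rack (300,165). In the side view they are at about (357,165), (325,205), (273,240) and (218,285). Next I'll make enlarged crops.

Run:
```python
from h import *
a=cv2.imread('pics/a.png');b=cv2.imread('pics/b.png')
def crop(im,x,y,w,h):
    return cv2.resize(im[y:y+h,x:x+w],(400,300),interpolation=cv2.INTER_CUBIC)
cv2.imwrite('pics/d.png',np.vstack([np.hstack([crop(a,110,195,140,105)[:],crop(a,100,255,100,75)]),np.hstack([crop(b,270,135,140,105),crop(b,160,225,120,90)])]))
sc=cam('scene');si=cam('side')
m=[(257,211)];print('mat',ray(sc,m,4),ray(si,[(273,240)],4))
print('iso',ray(sc,[(150,300)],60),ray(si,[(357,165)],60))
print('rack',ray(sc,[(302,165)],40),ray(si,[(218,285)],40))
```

```text
mat [[495.05143377  53.81075655   4.        ]] [[485.62870486  57.60691795   4.        ]]
iso [[ 513.20238612 -391.3515287    60.        ]] [[ 461.6695271  -371.77576695   60.        ]]
rack [[497.41021422 300.53547502  40.        ]] [[458.51831909 311.92794372  40.        ]]
```

View pics/d.png

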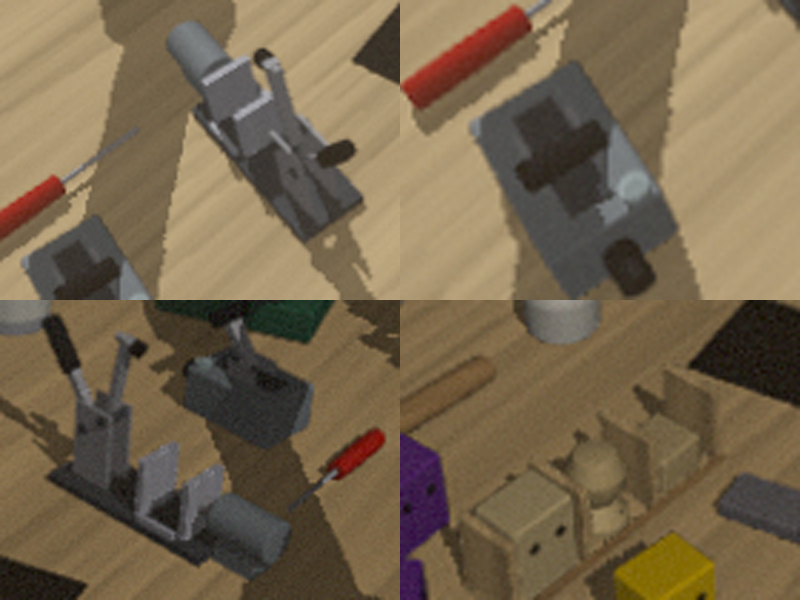

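View pics/c.png

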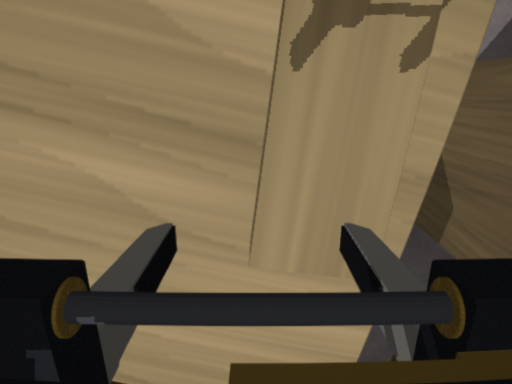

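The d.png crops show four things:
- **Isolator:** box-top corners lie at about (119,287), (144,270), (169,312) and (144,329) in the scene view. The gland and lens are at the lower right, which is +x.
- **Jig:** the drill is at the upper left and the clamp at the lower right. The cheek tops are visible.
- **Cast:** it sits in the near-left bay of the side view, with its eyes facing the robot.
- **Wrist view (c.png):** only bare bench.

Run:
```python
from h import *
sc=cam('scene');si=cam('side')
np.set_printoptions(precision=1,suppress=True)
def go(n,c,o,s,l,z):
    l=np.array(l,float)/s+np.array(o); r=ray(c,l,z)[:,:2]; print(n,r.tolist() and r.round(1).tolist(),'mean',r.mean(0).round(1)); return r
S=400/140
b=go('box sc',sc,(100,255),4,[(75,128),(175,62),(277,228),(175,297)],60)
go('bar sc z124',sc,(100,255),4,[(120,185),(200,125)],124)
go('lens/gland sc',sc,(100,255),4,[(232,185),(228,262)],60)
go('box si',si,(270,135),S,[(187,378-300),(310,403-300)],60)
go('plate sc',sc,(110,195),S,[(362,203),(308,240),(195,112)],12)
go('cheeks sc',sc,(110,195),S,[(203,90),(247,62),(235,125),(270,97)],80)
go('cheeks si',si,(270,135),S,[(137,162),(178,145),(185,187),(220,166)],80)
go('grip sc z150',sc,(110,195),S,[(338,152)],150)
go('cast si',si,(160,225),10/3,[(75,210),(123,172),(177,205)],78)
go('div si',si,(160,225),10/3,[(61,213),(130,163),(202,115),(265,72)],76)
a=cv2.imread('pics/a.png')
for n,c,f in(('sc',sc,'a'),('si',si,'b')):
    im=cv2.imread(f'pics/{f}.png'); h=cv2.cvtColor(im,cv2.COLOR_BGR2GRAY)
    m=np.zeros_like(h); 
    if n=='sc': m[190:232,225:285]=(h<40)[190:232,225:285]
    else: m[222:260,240:305]=(h<40)[222:260,240:305]
    C=max(cv2.findContours(m,0,1)[0],key=cv2.contourArea); r=ray(c,C.reshape(-1,2),4)[:,:2].astype(np.float32); print('mat',cv2.minAreaRect(r))
```

```text
box sc [[417.9, -424.6], [428.3, -347.4], [577.5, -379.3], [564.6, -451.5]] mean [ 497.1 -400.7]
bar sc z124 [[516.4, -435.3], [521.1, -377.2]] mean [ 518.7 -406.2]
lens/gland sc [[532.0, -379.6], [571.6, -414.8]] mean [ 551.8 -397.2]
box si [[527.6, -342.4], [386.6, -381.2]] mean [ 457.1 -361.8]
plate sc [[592.8, -148.5], [581.0, -214.8], [371.9, -184.1]] mean [ 515.2 -182.5]
cheeks sc [[405.0, -184.7], [412.3, -129.2], [464.2, -193.0], [465.4, -145.5]] mean [ 436.7 -163.1]
cheeks si [[461.2, -127.7], [444.7, -182.0], [398.2, -118.8], [389.4, -174.3]] mean [ 423.4 -150.7]
grip sc z150 [[604.5, -179.4]] mean [ 604.5 -179.4]
cast si [[486.8, 397.8], [487.8, 349.9], [435.9, 350.1]] mean [470.2 365.9]
div si [[493.8, 404.7], [492.1, 338.7], [486.9, 268.5], [482.7, 202.4]] mean [488.9 303.6]Traceback (most recent call last):
  File "<stdin>", line 23, in <module>
ValueError: max() iterable argument is empty
```

```bash
cat >> h.py <<'E'
np.set_printoptions(precision=1,suppress=True)
def to(x,y,z,yaw,st=None):
    "shift/turn from the present measured pose to a tool-down pose; yaw deg"
    st=st or env.read_state(); Rm=R.from_euler('xyz',st['orientation'])
    sh=Rm.inv().apply(np.array([x,y,z])-st['tool_pos'])
    cur=np.degrees(st['orientation'][2]); t=-((yaw-cur+180)%360-180)
    print('shift',sh.round(1),'turn',round(t,1),'rows>=',round(max(np.linalg.norm(sh)/62.5,abs(t)/10.7),1),'q7',st['q'][6].round(2))
E
python3 -c "
from h import *
to(497,-400,280,78)"
```

```text
shift [ 392.8 -146.8  -54. ] turn -64.8 rows>= 6.8 q7 -0.04
```

>>> arm_command([
  [393, -147, -54, -65, 90],
  [393, -147, -54, -65, 90],
  [393, -147, -54, -65, 90],
  [393, -147, -54, -65, 90],
  [393, -147, -54, -65, 90],
  [393, -147, -54, -65, 90],
  [393, -147, -54, -65, 90],
  [393, -147, -54, -65, 90],
  [393, -147, -54, -65, 90],
  [393, -147, -54, -65, 90],
])

```text
time: 1.4
tool_pos: [495.4, -402.0, 280.2]
orientation: [-3.14, 0.001, 1.361]
wrist_force: [0.4, 0.8, 0.3]
finger_gap: 0.969
```

Run:
```python
from h import *
s=env.read_state();print(s['time'],s['tool_pos'],s['orientation'],s['q'])
snap('wrist','e.png')
```

```text
1.4 [ 495.4 -402.   280.2] [-3.1  0.   1.4] [ 0.8  0.6 -0.3  1.4  0.2  1.2  0.3]
```

View pics/e.png

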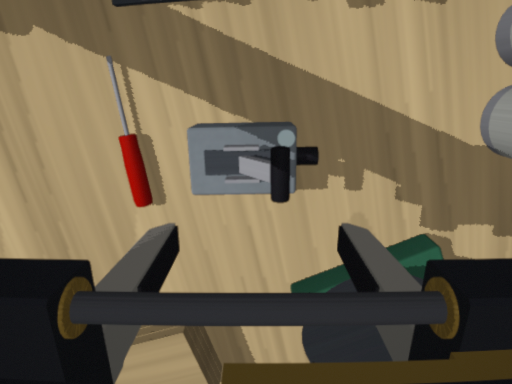

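The box top spans (188,124) to (298,195). The lens is at (286,138) and the crossbar runs (280,150) to (280,200).

Run:
```python
from h import *
c=cam('wrist')
print('cam',c[2][:3,3])
r=ray(c,[(189,128),(296,124),(297,194),(193,194)],60);print(r,r.mean(0))
print(ray(c,[(281,150),(280,200)],124))
print(ray(c,[(286,138)],62))
im=cv2.imread('pics/e.png');print(ray(c,[(115,3),(262,0)],12))
```

```text
cam [ 511.5 -325.   438.2]
[[ 424.1 -347.3   60. ]
 [ 547.  -368.7   60. ]
 [ 533.2 -453.    60. ]
 [ 407.5 -426.4   60. ]] [ 478.  -398.9   60. ]
[[ 522.  -383.2  124. ]
 [ 511.3 -434.1  124. ]]
[[ 532.5 -382.    62. ]]
[[ 363.6 -184.5   12. ]
 [ 538.1 -220.6   12. ]]
```

Run:
```python
from h import *
to(518,-407,118,79)
```

```text
shift [ -0.3  23.2 162.4] turn -1.0 rows>= 2.6 q7 0.28
```

>>> arm_command([
  [0, 23, 60, -1, 72],
  [0, 23, 110, -1, 72],
  [0, 23, 145, -1, 72],
  [0, 23, 162, -1, 72],
  [0, 23, 162, -1, 72],
  [0, 5, 162, -1, 72],
  [0, -15, 162, -1, 72],
  [0, -30, 162, -1, 72],
  [0, -45, 162, -1, 72],
  [0, -55, 162, -1, 72],
])

```text
time: 2.7
tool_pos: [449.9, -391.3, 124.7]
orientation: [3.125, 0.006, 1.383]
wrist_force: [1.2, -0.6, 0.5]
finger_gap: 0.775
```

>>> arm_command([
  [0, -7, 0, 0, 72],
  [0, -10, 0, 0, 72],
  [0, -10, 0, 0, 72],
])

```text
time: 3.08
tool_pos: [432.6, -387.0, 118.2]
orientation: [-3.14, -0.001, 1.381]
wrist_force: [0.1, 0.0, 0.5]
finger_gap: 0.773
```

Run:
```python
from h import *
s=env.read_state();print(s['time'],s['tool_pos'],s['orientation'],s['wrist_force'],s['finger_gap'])
snap('scene','f0.png'); snap('wrist','f1.png'); cv2.imwrite('pics/f.png',np.hstack([cv2.resize(cv2.imread('pics/f0.png')[180:384,50:300],(400,326)),cv2.resize(cv2.imread('pics/f1.png'),(400,326))]))
```

```text
3.075 [ 432.6 -387.   118.2] [-3.1 -0.   1.4] [0.1 0.  0.5] 0.772541146280341
```

View pics/f.png

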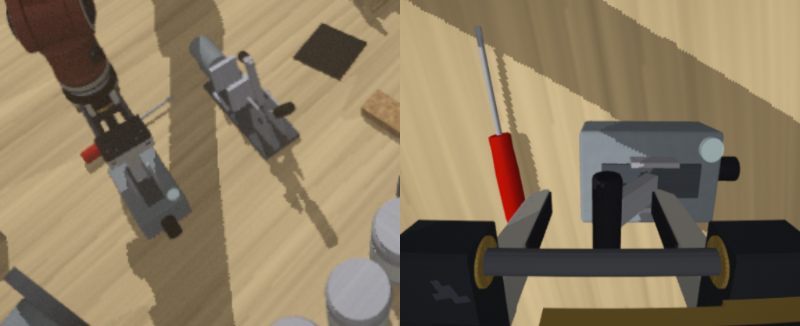

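The lever now leans to the -x side, so the isolator is off and nothing presses on the gripper. I'll raise and take looks over the jig and then the rack.

Run:
```python
from h import *
to(460,-190,300,82)
```

```text
shift [ 198.5  -11.  -181.7] turn -2.8 rows>= 4.3 q7 0.26
```

>>> arm_command([
  [0, 10, -60, 0, 90],
  [0, 10, -120, 0, 90],
  [40, 0, -170, -1, 90],
  [100, -5, -182, -2, 90],
  [150, -8, -182, -3, 90],
  [198, -11, -182, -3, 90],
  [198, -11, -182, -3, 90],
  [198, -11, -182, -3, 90],
])

```text
time: 4.18
tool_pos: [459.9, -191.4, 300.5]
orientation: [-3.141, 0.001, 1.434]
wrist_force: [-0.6, 0.2, -0.2]
finger_gap: 0.97
```

Run:
```python
from h import *
import pickle
s=env.read_state();print(s['time'],s['tool_pos'],s['orientation'])
snap('wrist','g.png'); pickle.dump(cam('wrist',s),open('g.pkl','wb'))
to(465,335,290,87)
```

```text
4.175 [ 459.9 -191.4  300.5] [-3.1  0.   1.4]
shift [522.7 -67.8  10.1] turn -5.0 rows>= 8.4 q7 0.05
```

>>> arm_command([
  [60, -8, 0, -1, 90],
  [120, -16, 2, -1, 90],
  [180, -24, 4, -2, 90],
  [240, -32, 5, -2, 90],
  [300, -40, 6, -3, 90],
  [360, -48, 8, -4, 90],
  [420, -55, 9, -5, 90],
  [480, -63, 10, -5, 90],
  [523, -68, 10, -5, 90],
  [523, -68, 10, -5, 90],
])

```text
time: 5.48
tool_pos: [463.6, 339.6, 289.8]
orientation: [-3.14, -0.002, 1.525]
wrist_force: [-0.1, -0.9, -0.2]
finger_gap: 0.968
```

Run:
```python
from h import *
import pickle
s=env.read_state();print(s['time'],s['tool_pos'],s['orientation'],s['q'][6])
snap('wrist','k.png'); pickle.dump(cam('wrist',s),open('k.pkl','wb'))
f=lambda n:cv2.imread(f'pics/{n}.png')[:260]
cv2.imwrite('pics/gk.png',np.vstack([cv2.resize(f('g')[0:260],(590,300),interpolation=cv2.INTER_CUBIC),cv2.resize(f('k'),(590,300),interpolation=cv2.INTER_CUBIC)]))
```

```text
5.475 [463.6 339.6 289.8] [-3.1 -0.   1.5] -0.9870048585662645
```

View pics/gk.png

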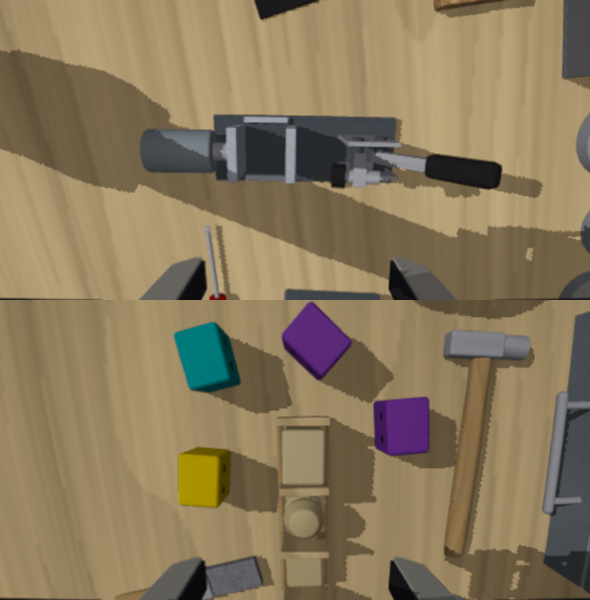

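Top half of gk.png shows the jig: cheeks at x≈235 and 291, black clamp grip around (463,172). Bottom half shows the rack: cast top (281–326, 429–483), round cast (305,518), yellow look-alike (205,478).

Run:
```python
from h import *
import pickle
g=pickle.load(open('g.pkl','rb'));k=pickle.load(open('k.pkl','rb'));S=590/512
def r(n,c,l,z,dy=0):
    q=ray(c,(np.array(l,float)-[0,dy])/[S,300/260],z)[:,:2]; print(n,q.tolist() and q.round(1).tolist(),q.mean(0)); return q
q=r('cast top',k,[(281,429),(326,429),(326,484),(281,484)],78,300)
print(np.degrees(np.arctan2(*(q[1]-q[2])[::-1]))-90,np.degrees(np.arctan2(*(q[0]-q[3])[::-1]))-90,np.degrees(np.arctan2(*(q[1]-q[0])[::-1])))
r('rack tops',k,[(277,420),(330,418),(330,492),(277,493)],76,300)
r('yellow top R',k,[(222,449),(220,506)],55,300);r('yellow side R bottom',k,[(230,457),(228,498)],0,300)
r('purple R',k,[(375,402),(376,454)],0,300)
q=r('cheeks mid ends z80',g,[(228,128),(228,181),(240,181),(245,128)],80)
q=r('cheek2',g,[(287,126),(287,182),(296,182),(296,126)],80)
r('plate',g,[(215,115),(397,119)],12)
r('grip top z150',g,[(463,172)],155)
r('grip ends',g,[(430,165),(498,177)],155)
```

```text
cast top [[449.4, 398.2], [493.2, 396.3], [491.8, 341.8], [446.3, 343.8]] [470.2 370. ]
-1.4106837582983758 -3.2463593834374365 -2.5550732100959697
rack tops [[445.8, 406.9], [497.5, 406.5], [495.9, 332.8], [441.5, 334.2]] [470.2 370.1]
yellow top R [[385.0, 379.4], [376.6, 317.8]] [380.8 348.6]
yellow side R bottom [[382.3, 364.1], [375.1, 313.6]] [378.7 338.8]
purple R [[556.5, 420.2], [558.2, 359.8]] [557.4 390. ]
cheeks mid ends z80 [[398.6, -124.4], [388.7, -177.3], [401.0, -179.0], [415.5, -126.8]] [ 401.  -151.9]
cheek2 [[457.3, -130.7], [449.2, -186.7], [458.4, -188.0], [466.2, -131.9]] [ 457.8 -159.3]
plate [[373.4, -109.6], [584.0, -142.9]] [ 478.7 -126.3]
grip top z150 [[599.8, -183.5]] [ 599.8 -183.5]
grip ends [[572.3, -174.0], [629.6, -191.6]] [ 601.  -182.8]
```

Run:
```python
from h import *
to(470,370,44,87.6)
```

```text
shift [ 33.6   4.1 245.7] turn -0.4 rows>= 4.0 q7 -0.99
```

>>> arm_command([
  [34, 4, 60, 0, 93],
  [34, 4, 110, 0, 93],
  [34, 4, 140, 0, 93],
  [34, 4, 140, 0, 93],
  [34, 4, 140, 0, 93],
])

```text
time: 6.15
tool_pos: [471.3, 369.9, 152.2]
orientation: [3.139, -0.001, 1.519]
wrist_force: [-0.3, -0.0, 0.7]
finger_gap: 1.0
```

Run:
```python
from h import *
to(470,370,44,87.6)
```

```text
shift [ -0.1  -1.6 108.2] turn -0.6 rows>= 1.7 q7 -1.11
```

>>> arm_command([
  [0, -2, 45, 0, 93],
  [0, -2, 85, 0, 93],
  [0, -2, 108, 0, 93],
  [0, -2, 108, 0, 93],
  [0, -2, 108, 0, 60],
  [0, -2, 108, 0, 40],
  [0, -2, 108, 0, 20],
  [0, -2, 108, 0, 20],
  [0, -2, 108, 0, 20],
  [0, -2, 108, 0, 20],
])

```text
time: 7.4
tool_pos: [468.2, 370.8, 42.9]
orientation: [3.141, -0.0, 1.521]
wrist_force: [1.6, -0.3, 0.9]
finger_gap: 0.476
```

Run:
```python
from h import *
to(490,56,160,87.6)
```

```text
shift [-313.2   37.5 -117.2] turn -0.4 rows>= 5.4 q7 -1.2
```

>>> arm_command([
  [0, 0, -20, 0, 20],
  [0, 0, -55, 0, 20],
  [0, 0, -100, 0, 20],
  [0, 0, -120, 0, 20],
  [0, 0, -120, 0, 20],
])

```text
time: 8.02
tool_pos: [467.8, 371.3, 163.8]
orientation: [3.14, -0.002, 1.521]
wrist_force: [0.3, -0.1, -1.6]
finger_gap: 0.473
```

Held (gap 0.473, about 1.7 N of weight). Moving over the mat.

>>> arm_command([
  [-40, 5, 0, 0, 20],
  [-90, 11, 0, 0, 20],
  [-140, 17, 0, 0, 20],
  [-190, 23, 0, 0, 20],
  [-240, 29, 0, 0, 20],
  [-285, 34, 0, 0, 20],
  [-313, 38, 0, 0, 20],
  [-313, 38, 0, 0, 20],
  [-313, 38, 0, 0, 20],
])

```text
time: 9.15
tool_pos: [489.3, 57.4, 161.9]
orientation: [-3.14, -0.001, 1.523]
wrist_force: [0.9, 0.6, -2.2]
finger_gap: 0.471
```

Run:
```python
from h import *
to(490,56,39.5,87.6)
im=snap('wrist','m.png');h=cv2.cvtColor(im,cv2.COLOR_RGB2GRAY)
h[240:]=255
m=((h<45)*255).astype('uint8')
for C in cv2.findContours(m,0,1)[0]:
    if cv2.contourArea(C)>500: print(cv2.boundingRect(C),cv2.minAreaRect(ray(cam('wrist'),C.reshape(-1,2),4)[:,:2].astype(np.float32)))
```

```text
shift [ -1.5   1.  122.4] turn -0.4 rows>= 2.0 q7 -0.6
(191, 111, 131, 109) ((488.8121643066406, 53.541351318359375), (112.58659362792969, 112.181884765625), 9.667655944824219)
```

>>> arm_command([
  [-2, 1, 50, 0, 20],
  [-2, 1, 90, 0, 20],
  [-2, 1, 110, 0, 20],
  [-2, 1, 118, 0, 20],
  [-2, 1, 121, 0, 20],
  [-2, 1, 122, 0, 20],
  [-2, 1, 122, 0, 20],
  [-2, 1, 122, 0, 20],
])

```text
time: 10.2
tool_pos: [491.3, 54.2, 41.2]
orientation: [3.14, -0.0, 1.521]
wrist_force: [0.5, 0.8, -1.5]
finger_gap: 0.468
```

>>> arm_command([
  [0, 0, 1, 0, 20],
  [0, 0, 2, 0, 20],
  [0, 0, 2, 0, 20],
  [0, 0, 2, 0, 20],
])

```text
time: 10.7
tool_pos: [491.1, 54.1, 38.8]
orientation: [3.141, 0.0, 1.521]
wrist_force: [-0.3, -0.4, 0.9]
finger_gap: 0.47
```

>>> arm_command([
  [0, 0, 0, 0, 55],
  [0, 0, 0, 0, 75],
  [0, 0, 0, 0, 80],
  [0, 0, -50, 0, 90],
  [0, 0, -110, 0, 90],
  [0, 0, -160, -10, 90],
  [0, 0, -200, -20, 90],
  [0, 0, -200, -30, 90],
  [0, 0, -200, -40, 90],
  [0, 0, -200, -50, 90],
])

```text
time: 11.95
tool_pos: [490.8, 54.0, 238.8]
orientation: [-3.141, 0.0, 2.4]
wrist_force: [-0.8, -0.1, 0.3]
finger_gap: 0.97
```

>>> arm_command([
  [0, 0, 0, -10, 93],
  [0, 0, 0, -20, 93],
  [0, 0, 0, -30, 93],
  [0, 0, 0, -40, 93],
  [0, 0, 0, -40, 93],
  [0, 0, 0, -40, 93],
])

```text
time: 12.7
tool_pos: [490.9, 54.1, 238.6]
orientation: [-3.142, -0.0, 3.09]
wrist_force: [0.7, 0.8, -0.4]
finger_gap: 0.999
```

Run:
```python
from h import *
s=env.read_state();print(s['time'],s['tool_pos'],s['orientation'],s['q'])
im=snap('wrist','n.png')
c=cam('wrist',s)
# cream top: bright, on black mat
hsv=cv2.cvtColor(im,cv2.COLOR_RGB2HSV)
p=proj(c,[(491,54,74)])[0];print(p,hsv[int(p[1]),int(p[0])])
P=proj(c,[(491+dx,54+dy,74) for dx,dy in((-22,-28),(22,-28),(22,28),(-22,28))]);print(P)
cv2.imwrite('pics/n2.png',cv2.resize(im[:,:,::-1],(640,480)))
```

```text
12.7 [490.9  54.1 238.6] [-3.1 -0.   3.1] [ 0.6  0.6 -1.1  1.8  0.6  1.1  0.8]
[258.1 172.8] [ 22  75 160]
[[229.4 153.1]
 [232.6 194.4]
 [285.8 191.8]
 [284.7 150.3]]
```

View pics/n2.png

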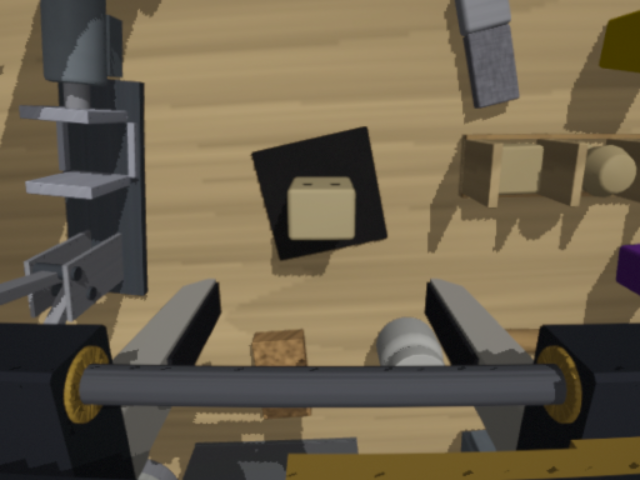

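Cast top centre is at about (322,214) in this picture, within 2 px of the prediction, square to the jaws, eyes facing the robot. Regrip by the y faces.

>>> arm_command([
  [0, 0, 60, 0, 93],
  [0, 0, 120, 0, 93],
  [0, 0, 170, 0, 93],
  [0, 0, 200, 0, 93],
  [0, 0, 200, 0, 93],
  [0, 0, 200, 0, 70],
  [0, 0, 200, 0, 50],
  [0, 0, 200, 0, 30],
  [0, 0, 200, 0, 30],
  [0, 0, 200, 0, 30],
])

```text
time: 14.0
tool_pos: [491.2, 53.7, 39.2]
orientation: [-3.141, 0.001, 3.092]
wrist_force: [0.1, -2.2, 4.4]
finger_gap: 0.603
```

Run:
```python
from h import *
s=env.read_state();print(s['tool_pos'],s['wrist_force'],s['finger_gap']*93,s['orientation'])
to(430,54,190,171.5)
to(430,-156,190,171.5)
```

```text
[491.2  53.7  39.2] [ 0.1 -2.2  4.4] 56.05995851251638 [-3.1  0.   3.1]
shift [  61.    -2.9 -150.9] turn 5.6 rows>= 2.6 q7 0.47
shift [  50.6 -212.6 -150.7] turn 5.6 rows>= 4.2 q7 0.47
```

>>> arm_command([
  [0, 0, -25, 0, 30],
  [0, 0, -80, 0, 30],
  [20, 0, -125, 2, 30],
  [45, -10, -151, 6, 30],
  [55, -50, -151, 6, 30],
  [55, -85, -151, 6, 30],
  [55, -95, -151, 6, 30],
  [55, -95, -151, 6, 30],
  [55, -95, -151, 6, 30],
])

```text
time: 15.12
tool_pos: [431.5, -36.4, 189.8]
orientation: [3.14, 0.0, 2.99]
wrist_force: [-0.1, 1.1, -2.6]
finger_gap: 0.6
```

Run:
```python
from h import *
import pickle
s=env.read_state();print(s['time'],s['tool_pos'],s['orientation'],s['finger_gap']*93)
im=snap('wrist','p.png');pickle.dump(cam('wrist',s),open('p.pkl','wb'))
w=cv2.resize(im[0:300,0:300,::-1],(600,600),interpolation=cv2.INTER_CUBIC)
cv2.imwrite('pics/p2.png',w)
```

```text
15.125 [431.5 -36.4 189.8] [3.1 0.  3. ] 55.80279786578326
```

View pics/p2.png

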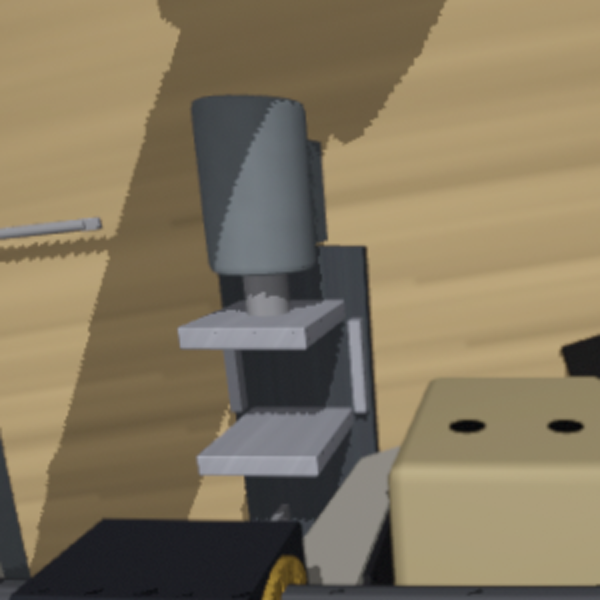

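The light strips are the cheek tops: (179–304, 329–347) and (198–320, 457–475) at 2x. The cast is held with its eyes towards the drill.

Run:
```python
from h import *
import pickle
c=pickle.load(open('p.pkl','rb'))
a=ray(c,np.array([(179,328),(305,328),(305,347),(181,348)])/2,80)[:,:2];b=ray(c,np.array([(198,457),(320,457),(316,475),(200,475)])/2,80)[:,:2]
print(a,b,a.mean(0),b.mean(0),(a.mean(0)+b.mean(0))/2)
d=b.mean(0)-a.mean(0);print(np.hypot(*d),np.degrees(np.arctan2(d[1],d[0])))
for q in(a,b): e=q[1]-q[0];print(np.degrees(np.arctan2(e[1],e[0]))-90,np.hypot(*e))
# plate edges z=12
l=ray(c,np.array([(366,247),(378,450)])/2,12)[:,:2];d=l[1]-l[0];print(l,np.degrees(np.arctan2(d[1],d[0])))
n=ray(c,np.array([(349,320),(360,320),(366,412),(355,412)])/2,20)[:,:2];print('lip',n,n.mean(0))
```

```text
[[ 388.6 -176.8]
 [ 397.1 -122.4]
 [ 405.2 -124.4]
 [ 397.3 -178.6]] [[ 448.1 -186.1]
 [ 456.3 -130.1]
 [ 464.7 -134.1]
 [ 456.9 -187.9]] [ 397.  -150.6] [ 456.5 -159.6] [ 426.8 -155.1]
60.14380537092311 -8.607207255180823
-8.869958655576909 55.10256038135745
-8.327134008484848 56.55815144468423
[[ 371.5 -105.6]
 [ 483.2 -123.1]] -8.930257410652116
lip [[ 406.4 -120.4]
 [ 407.3 -114.7]
 [ 457.4 -122.5]
 [ 456.5 -128.4]] [ 431.9 -121.5]
```

Run:
```python
from h import *
to(426.8,-155.1,150,171.3)
```

```text
shift [ -13.2 -118.1   39.7] turn 0.0 rows>= 2.0 q7 0.8
```

>>> arm_command([
  [-4, -40, 5, 0, 30],
  [-9, -80, 15, 0, 30],
  [-13, -110, 30, 0, 30],
  [-13, -118, 40, 0, 30],
  [-13, -118, 40, 0, 30],
  [-13, -118, 40, 0, 30],
  [-13, -118, 40, 0, 30],
])

```text
time: 16.05
tool_pos: [426.7, -155.2, 150.4]
orientation: [3.141, 0.001, 2.99]
wrist_force: [0.0, 0.0, -1.5]
finger_gap: 0.602
```

Run:
```python
from h import *
to(426.8,-155.1,94,171.3)
```

```text
shift [-0.   0.1 56.4] turn 0.0 rows>= 0.9 q7 0.98
```

>>> arm_command([
  [0, 0, 20, 0, 30],
  [0, 0, 35, 0, 30],
  [0, 0, 45, 0, 30],
  [0, 0, 55, 0, 30],
  [0, 0, 62, 0, 30],
  [0, 0, 70, 0, 30],
  [0, 0, 70, 0, 30],
])

```text
time: 16.92
tool_pos: [425.8, -156.5, 79.2]
orientation: [3.141, -0.001, 2.988]
wrist_force: [0.9, -0.3, -2.8]
finger_gap: 0.599
```

>>> arm_command([
  [0, 0, 10, 0, 30],
  [0, 0, 20, 0, 30],
  [0, 0, 26, 0, 30],
  [0, 0, 30, 0, 30],
  [0, 0, 32, 0, 30],
  [0, 0, 32, 0, 30],
  [0, 0, 32, 0, 30],
])

```text
time: 17.8
tool_pos: [426.2, -156.6, 47.9]
orientation: [-3.142, 0.0, 2.987]
wrist_force: [0.7, -0.1, -0.5]
finger_gap: 0.603
```

>>> arm_command([
  [0, 0, 1, 0, 30],
  [0, 0, 1, 0, 30],
  [0, 0, 1, 0, 30],
])

```text
time: 18.18
tool_pos: [426.3, -156.6, 47.1]
orientation: [-3.141, 0.001, 2.987]
wrist_force: [-0.7, -0.7, 4.7]
finger_gap: 0.601
```

Cast is seated (TCP at the expected height, now bearing 4.7 N). Releasing and rising.

>>> arm_command([
  [0, 0, -1, 0, 70],
  [0, 0, -1, 0, 80],
  [0, 0, -1, 0, 80],
  [0, 0, -60, 0, 80],
  [0, 0, -120, 0, 80],
  [0, 0, -180, 0, 40],
  [0, 0, -190, 0, 0],
  [0, 0, -190, 0, 0],
  [0, 0, -190, 0, 0],
])

```text
time: 19.3
tool_pos: [424.8, -156.8, 234.9]
orientation: [3.141, -0.004, 2.987]
wrist_force: [0.2, 0.0, 0.0]
finger_gap: 0.482
```

Run:
```python
from h import *
s=env.read_state();print(s['time'],s['tool_pos'],s['orientation'],s['finger_gap'])
snap('side','r1.png');snap('wrist','r2.png')
A=cv2.resize(cv2.imread('pics/r1.png')[130:250,260:400],(400,343));B=cv2.resize(cv2.imread('pics/r2.png'),(400,343))
cv2.imwrite('pics/r.png',np.hstack([A,B]))
a=np.radians(-8.7);ex=np.array([np.cos(a),np.sin(a)])
def tcp(x,ztip): p=np.array([426.8,-155.1])+x*ex; return *p,ztip+8
to(*tcp(150,200),171.3)
for th in (1.0,.95,.8,.65,.5,.4,.3,.2,.1,.05):
    c,q=np.cos(th),np.sin(th); print(th,'tip jig x %.1f z %.1f'%(122+92*c-9*q-7.5*th/.95,75+92*q+9*c))
```

```text
19.3 [ 424.8 -156.8  234.9] [ 3.1 -0.   3. ] 0.48151199323724264
shift [-151.6    2.    26.6] turn -0.1 rows>= 2.5 q7 1.13
1.0 tip jig x 156.2 z 157.3
0.95 tip jig x 160.7 z 155.1
0.8 tip jig x 173.3 z 147.3
0.65 tip jig x 184.7 z 137.8
0.5 tip jig x 194.5 z 127.0
0.4 tip jig x 200.1 z 119.1
0.3 tip jig x 204.9 z 110.8
0.2 tip jig x 208.8 z 102.1
0.1 tip jig x 211.9 z 93.1
0.05 tip jig x 213.0 z 88.6
```

View pics/r.png

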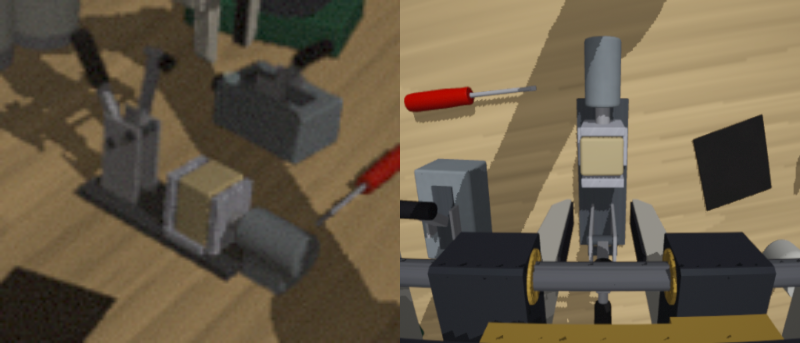

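The cast stands in the nest and the lever is still on the off side. Moving to above the handle.

>>> arm_command([
  [-50, 1, 0, 0, 0],
  [-100, 2, 0, 0, 0],
  [-150, 2, 5, 0, 0],
  [-152, 2, 30, 0, 0],
  [-152, 2, 45, 0, 0],
  [-152, 2, 45, 0, 0],
  [-152, 2, 45, 0, 0],
])

```text
time: 20.27
tool_pos: [576.5, -177.9, 192.3]
orientation: [-3.142, 0.001, 2.988]
wrist_force: [-0.3, 0.1, 0.3]
finger_gap: 0.005
```

Run:
```python
from h import *
s=env.read_state();print(s['tool_pos'],s['finger_gap'],s['wrist_force'])
a=np.radians(-8.7);ex=np.array([np.cos(a),np.sin(a)])
def tcp(x,ztip): p=np.array([426.8,-155.1])+x*ex; return *p,ztip+8
for th in (.98,.8,.65,.5,.4,.3,.2,.1,.05):
    c,q=np.cos(th),np.sin(th); print(th,end=' ');to(*tcp(122+92*c-9*q-7.5*th/.95,75+92*q+9*c),171.3)
```

```text
[ 576.5 -177.9  192.3] 0.004647779355109051 [-0.3  0.1  0.3]
0.98 shift [-6.5 -0.1 27.9] turn -0.1 rows>= 0.5 q7 1.09
0.8 shift [-21.8  -0.1  37.1] turn -0.1 rows>= 0.7 q7 1.09
0.65 shift [-33.2  -0.   46.5] turn -0.1 rows>= 0.9 q7 1.09
0.5 shift [-43.   -0.   57.4] turn -0.1 rows>= 1.1 q7 1.09
0.4 shift [-48.5   0.   65.3] turn -0.1 rows>= 1.3 q7 1.09
0.3 shift [-53.3   0.   73.6] turn -0.1 rows>= 1.5 q7 1.09
0.2 shift [-57.3   0.   82.3] turn -0.1 rows>= 1.6 q7 1.09
0.1 shift [-60.3   0.   91.3] turn -0.1 rows>= 1.8 q7 1.09
0.05 shift [-61.5   0.   95.8] turn -0.1 rows>= 1.8 q7 1.09
```

>>> arm_command([
  [-3, 0, 18, 0, 0],
  [-7, 0, 28, 0, 0],
  [-14, 0, 32, 0, 0],
  [-22, 0, 37, 0, 0],
  [-28, 0, 42, 0, 0],
  [-33, 0, 47, 0, 0],
  [-38, 0, 52, 0, 0],
  [-43, 0, 57, 0, 0],
])

```text
time: 21.28
tool_pos: [615.5, -184.5, 133.3]
orientation: [-3.14, -0.009, 2.988]
wrist_force: [-5.1, 1.4, 2.0]
finger_gap: 0.003
```

>>> arm_command([
  [-3, 0, 4, 0, 0],
  [-6, 0, 8, 0, 0],
  [-9, 0, 13, 0, 0],
  [-11, 0, 17, 0, 0],
  [-13, 0, 22, 0, 0],
  [-15, 0, 26, 0, 0],
  [-17, 0, 32, 0, 0],
  [-18, 0, 36, 0, 0],
  [-18, 0, 36, 0, 0],
])

```text
time: 22.4
tool_pos: [636.6, -187.3, 98.2]
orientation: [3.141, -0.001, 2.988]
wrist_force: [-0.3, 0.2, -1.0]
finger_gap: 0.004
```

>>> arm_command([
  [0, 0, -50, 0, 0],
  [0, 0, -110, 0, 0],
  [0, 0, -160, 0, 0],
  [0, 0, -180, 0, 0],
  [0, 0, -180, 0, 0],
])

```text
time: 23.02
tool_pos: [637.6, -186.8, 280.9]
orientation: [3.142, 0.004, 2.988]
wrist_force: [-0.4, 0.6, -1.0]
finger_gap: 0.004
```

Run:
```python
from h import *
s=env.read_state();print(s['time'],s['tool_pos'],s['finger_gap'],s['wrist_force'])
snap('side','s1.png');snap('wrist','s2.png')
A=cv2.resize(cv2.imread('pics/s1.png')[130:250,260:400],(400,343));B=cv2.resize(cv2.imread('pics/s2.png'),(400,343))
cv2.imwrite('pics/s.png',np.hstack([A,B]))
# isolator on-throw: bar at (478,-399)-41ex, a=-11
to(437,-391,230,171.3); to(437,-391,230,79)
```

```text
23.025 [ 637.6 -186.8  280.9] 0.004117307883376285 [-0.4  0.6 -1. ]
shift [ 165.7 -231.6   48. ] turn -0.1 rows>= 4.6 q7 1.2
shift [ 165.7 -231.6   48. ] turn 92.2 rows>= 8.6 q7 1.2
```

View pics/s.png

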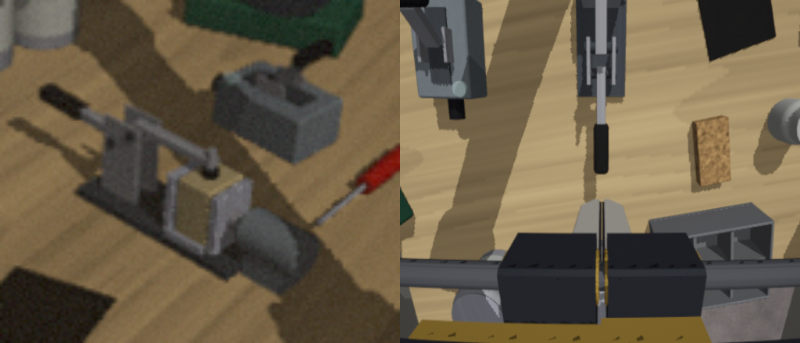

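The clamp is closed with its pad on the cast's top. Now over to the isolator, straddling the crossbar.

>>> arm_command([
  [0, -40, 0, 10, 30],
  [30, -90, 0, 20, 60],
  [80, -140, 10, 30, 72],
  [120, -190, 20, 40, 72],
  [166, -232, 35, 50, 72],
  [166, -232, 48, 60, 72],
  [166, -232, 48, 70, 72],
  [166, -232, 48, 80, 72],
  [166, -232, 48, 90, 72],
  [166, -232, 48, 92, 72],
])

```text
time: 24.38
tool_pos: [436.3, -390.7, 229.1]
orientation: [-3.139, -0.001, 1.382]
wrist_force: [-0.7, 0.5, 1.2]
finger_gap: 0.774
```

>>> arm_command([
  [0, 0, 0, 0, 72],
  [0, 0, 0, 0, 72],
])

```text
time: 24.62
tool_pos: [437.0, -391.0, 230.2]
orientation: [-3.141, -0.001, 1.383]
wrist_force: [0.2, 0.3, 0.2]
finger_gap: 0.776
```

Run:
```python
from h import *
s=env.read_state();print(s['tool_pos'],s['orientation'],s['finger_gap'])
to(437.5,-391,118,79)
```

```text
[ 437.  -391.   230.2] [-3.1 -0.   1.4] 0.7764647265000196
shift [  0.    0.6 112.2] turn 0.2 rows>= 1.8 q7 0.17
```

>>> arm_command([
  [0, 0, 50, 0, 72],
  [0, 0, 95, 0, 72],
  [0, 0, 112, 0, 72],
  [0, 0, 112, 0, 72],
  [0, 18, 112, 0, 72],
  [0, 38, 112, 0, 72],
  [0, 53, 112, 0, 72],
  [0, 68, 112, 0, 72],
  [0, 80, 112, 0, 72],
  [0, 87, 112, 0, 72],
])

```text
time: 25.88
tool_pos: [525.0, -407.6, 120.6]
orientation: [3.137, 0.0, 1.382]
wrist_force: [-0.7, 0.0, -0.3]
finger_gap: 0.775
```

>>> arm_command([
  [0, 0, 0, 0, 72],
  [0, 0, 0, 0, 72],
  [0, -10, -50, 0, 72],
  [0, -10, -110, 0, 72],
  [0, -10, -150, 0, 72],
  [0, -10, -160, 0, 72],
  [0, -10, -160, 0, 72],
])

```text
time: 26.75
tool_pos: [512.4, -405.5, 278.2]
orientation: [-3.141, 0.0, 1.382]
wrist_force: [-0.2, -0.6, -1.1]
finger_gap: 0.776
```

Run:
```python
from h import *
s=env.read_state();print(s['time'],s['tool_pos'],s['finger_gap'],s['wrist_force'])
snap('side','u1.png');snap('wrist','u2.png');snap('scene','u3.png')
r=lambda x:cv2.resize(x,(400,300))
A=r(cv2.imread('pics/u1.png')[130:235,260:400]);B=r(cv2.imread('pics/u2.png'))
cv2.imwrite('pics/u.png',np.vstack([np.hstack([A,B]),np.hstack([r(cv2.imread('pics/u1.png')),r(cv2.imread('pics/u3.png'))])]))
```

```text
26.75 [ 512.4 -405.5  278.2] 0.7755314837689923 [-0.2 -0.6 -1.1]
```

View pics/u.png

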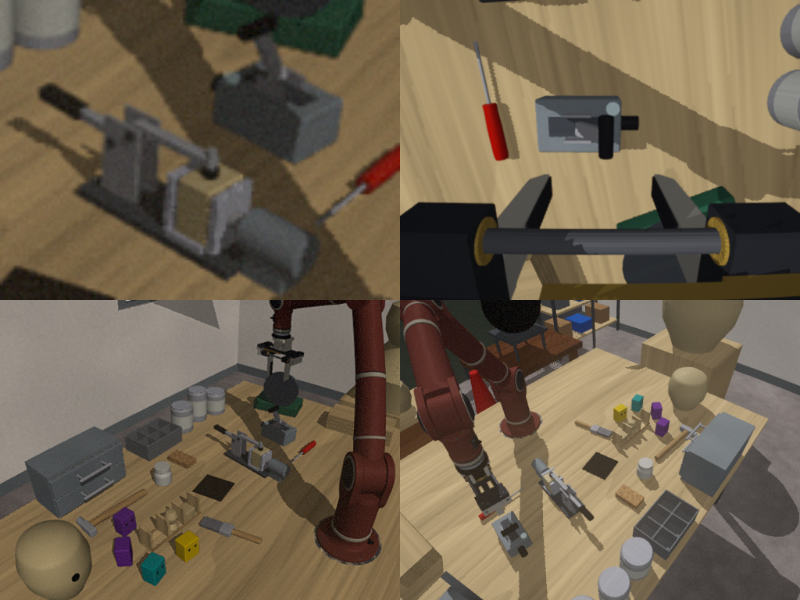

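The lever leans to the lens and gland end (on), the clamp is down with its pad on the cast, and everything else is where it was. Handing in.

```bash
python3 -c "
from h import *
print(env.job_done())"
```

```text
the job is handed in; nothing more can be done
None
```

The job is done and handed in, at about 27 s on the robot's clock against the 72 s limit. In order:
1. I switched the isolator off.
2. I lifted the eye-holed cast from the rack by its x faces, set it on the mat and took it again by its y faces.
3. I stood it down in the nest and pushed the clamp handle over centre.
4. I switched the isolator back on.

**Last checks:** the final pictures show the lever at the lens and gland end (on) and the handle down with the pad on the middle of the cast's top. The other things on the bench look unmoved, and the gripper is clear, with wrist force about 1 N. When I set the cast in the nest, the tool stopped at 47.1 mm against 47.2 mm expected, with 4.7 N bearing on it, so it was fully seated.

No final check failed. Early on, rough single-view positions from the scene and side cameras disagreed by 10–50 mm, so I used close wrist views instead. During the nest insertion the tool read about 1.5 mm off the measured centre, within the 3 mm clearance.

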